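Give a five-click dose on the titrator's ratchet lever and hold it

ROBOT

A 6-joint arm with a two-finger parallel gripper is mounted at the origin on the work surface. World frame = base frame: x ahead of the robot, y to its left, z up, the work surface at z = 0. Lengths are in m, angles in rad, forces in N, time in s.
With the tool pointing down it reaches from about 0.4 to 0.825 m from the base axis. Payload 7 kg.
Tool frame: the origin (TCP) lies at the very end of the fingers, on their centre line; the grasp point (between the pads) lies 19 mm behind it; z points along the fingers, y is the line along which they close (so a half turn about z gives the same grasp; the last joint's range is limited). The gripper opens to 88 mm and grips with 3 to 60 N. Pads are 19 mm wide; open, the fingers measure 130 mm over their backs; the gripper's body (78 mm by 193 mm) begins 47 mm behind the grasp point.
Start: joints at [1.56, 0.359, 0.012, 0, -1.224, -0.288], TCP at [0.199, 0.645, 0.227] pointing down, gripper open.
Joint ranges: [-3.07, 3.07], [-1.43, 2.12], [-1.02, 1.25], [-3.03, 1.67], [-3.05, -0], [-3.03, 3.03]. Speed limits (rad/s): [2.39, 2.39, 3.01, 3.14, 3.14, 3.14].

INTERFACE

Orientations are given as [roll, pitch, yaw] about the fixed x, y, z axes, in that order (R = Rz(yaw) Ry(pitch) Rx(roll)).
In Python, from station import arm gives the robot as it stands.
- The arm moves only by the tool step_arm, never from a script. Its argument "rows" is a list of rows, each a list of 5 numbers: the shift along the world's x, y, z in m, then the turn about the world's z in rad, then the finger opening in m, from 0 to 0.0876. In form: [[x, y, z, spin, gripper], ...]. A call has 1 to 20 rows; each row is the pose to reach, as a shift and turn from the pose commanded when the call began; what a row does not reach only later rows make up. A row lasts 1/10 s, in which the tool goes at most 50 mm and 8.59 degrees, less where a joint would pass 70% of its speed; a pose out of reach is approached as far as the arm can. A call with a gripper value outside its range is refused whole. The fingers move at their own pace and stop on an object; "newtons" is the grip in N (left out, the last holds). Time passes only in rows, so rows that repeat a pose let the fingers close. It gives the time, the measured TCP pose, the force, the opening and the grip force at its end, in the units of the state.
- arm.get_state(): the state, without advancing time (a new reading comes with each control period).
- arm.grab_frame(name): name is "side" or "top" or "wrist"; returns a dict with "color" (400x640x3 uint8, blue, green, red), "vfov" (degrees; the focal length in pixels is half the picture's height over the tangent of half this angle, whatever the lens; pixels are square), "cx", "cy" (the principal point, pixels), "rvec" (rotation vector, rad) and "tvec" (3), from world to camera coordinates, as OpenCV has them. Camera axes: x right, y down, z forward; pixel columns grow to the right and rows downward; lengths in m; the calibration is good to about 2 mm. A picture is of the moment at which its call begins. There is no depth.
- arm.job_done(): hands the job in; it is judged then, once.
The state is a dict: "t": time; "q": joint angles; "qd": joint speeds; "joint_efforts": joint torques, N m; "eef_pos": TCP position; "ee_rot": TCP orientation; "force": force on the tool from outside, world axes, zero at the start; "moment": the same for the moment, N m; "width": finger opening in m; "gripper_force": force on a finger pad.
Only numpy, scipy, OpenCV 4.12 (cv2) and the standard library are available. Lean on these libraries where they do the work, as an engineer would, in place of code of your own. Each camera call takes 0.05 s, during which the arm holds its last target. There are 200 camera calls.

TASK

Pull the clear guard flap on the front of the white dosing unit all the way down, then draw the unit's green-handled ratchet lever forward over the unit's front by exactly five clicks from where it stands, not a sixth, and keep hold of it there. The lever springs back if it is let go after the dose, so finish while the fingers are still holding it steady at the fifth click. Leave the other glassware and things standing where they are.

Things in the scene. Friction and masses are not known exactly. Their poses are not given: they have to be found in the camera images.
- dosing_unit: white titrator dosing unit, fixed to the bench, front towards the robot. Origin: on the bench under it; x points to its back, y to its left seen from the robot, z up. Housing x -115 to +120 mm, 200 mm wide, 100 mm high; in front a hinge foot to x -137 mm, 16 mm high. Amber glass cell fixed on the rear deck at (80, 55) mm, top 187 mm over the bench. mm in all texts: unit's frame
- flap_hinge (a point): middle of the guard flap's hinge line, along the unit's y at (-130, 0, 20) mm. The flap is a clear plate 180 mm wide, 5 mm thick, with a black round rim, 10 mm thick, along its top edge 165 mm from the hinge. Under 0.5 N at the rim moves it; near upright it stays put, beyond about 0.3 rad it falls the rest of the way by itself
- flap (a joint): angle of the guard flap (rad): 0 upright, up to 0.12 at the start, 1.5 fully down, when it lies forward towards the robot, 20 mm over the bench
- flap_top (a point): middle of the flap's top edge, on the black rim, 185 mm over the bench when upright. 60 to 100 mm of free space lie between it and the lever's handle behind it
- ratchet_lever: stirrup of two steel arms, 10 mm thick, at y +-55 mm, and a green cross-bar. Origin on its hinge axis, along y at (-50, 0, 85) mm. At its rest stop (0 rad) the arms lean 0.35 rad to the back; it turns forward (handle towards the robot) to 1.6 rad at most. Notches lie every 0.2 rad from 0, 23 mm apart at the handle. It starts at rest in the notch at 0, 0.2 or 0.4 rad
- lever_grip (a point): centre of the handle, a green sleeve turning freely on its bar: 14 mm thick, along y, 95 mm free between the arms, 115 mm from the hinge axis, 193 to 200 mm up at first. A spring pulls it back, 0.8 Nm per rad from the rest stop. Leaving a notch takes 5 N more; the pull then eases off, past halfway (the click) it is drawn on into the next notch, 5 N less. Past 0.8 rad it springs back if let go
- sample_vial: a small glass vial with a blue cap, 24 mm across and 45 mm tall, standing on the unit's rear deck; a bystander, origin at the centre of its underside
- amber_bottle: amber glass bottle with a black cap, 72 mm across, 150 mm tall, loose on the bench; a bystander, origin at the centre of its underside
- solvent_bottle: white bottle with a red cap, 64 mm across, 140 mm tall, loose on the bench; a bystander, origin at the centre of its underside
- beaker: small glass beaker, 66 mm across, 75 mm tall, loose on the bench; a bystander, origin at the centre of its underside
- tip_box: blue pipette-tip box, 90 x 65 x 50 mm, loose on the bench; a bystander, origin at the centre of its underside
- reagent_jar: amber jar with a white lid, 56 mm across, 70 mm tall, loose on the bench; a bystander, origin at the centre of its underside
- spatula: steel lab spatula lying on the bench, 160 mm long, loose on the bench; a bystander, origin at the centre of its underside

How it is judged:
By the outcome, as a careful person would: the job done as asked, in the order asked, and still so for the second after the job is handed in, while the arm keeps its last pose, push and grip.
It also fails if it takes over 64 s, if anything falls off the work surface, if the arm or the gripper's body presses on something with over 40 N, if the wrist force passes 120 N, or if a joint passes its speed limit or range.

## Working session

There is one attempt and no reset: what is moved stays moved. The work goes in short steps, Python scripts to look and compute and a tool call to move; the robot and the scene stay as the last step left them, time stands still between calls to the robot, and variables do not carry over. Pictures are saved under pics/ and viewed, at most 10 in all, crops included, and the job is handed in when it is done.

Besides the shell and the picture viewer there is one more tool, called as a command line: name --pt "numbers of a row" for each row, then --argument value for the rest. step_arm: Moves the arm, as the interface text tells. Its arguments: {"type":"object","properties":{"rows":{"type":"array"},"newtons":{"type":"number"}},"required":["rows"]}

```bash
mkdir -p pics; cat > h.py <<'E'
import numpy as np, cv2
from station import arm
def cam(f):
    h,w=f["color"].shape[:2]; fl=h/2/np.tan(np.radians(f["vfov"])/2)
    K=np.array([[fl,0,f["cx"]],[0,fl,f["cy"]],[0,0,1.]])
    R=cv2.Rodrigues(np.array(f["rvec"],float))[0]; t=np.array(f["tvec"],float).ravel()
    return K,R,t
def proj(f,P):
    K,R,t=cam(f); p=(K@(R@np.atleast_2d(P).T+t[:,None])).T; return p[:,:2]/p[:,2:]
def ray(f,u,v):
    K,R,t=cam(f); d=R.T@np.linalg.solve(K,[u,v,1.]); return -R.T@t,d/np.linalg.norm(d)
def onz(f,u,v,z):
    o,d=ray(f,u,v); return o+d*(z-o[2])/d[2]
def tri(rays):
    A=np.zeros((3,3));b=np.zeros(3)
    for o,d in rays:
        M=np.eye(3)-np.outer(d,d);A+=M;b+=M@o
    return np.linalg.solve(A,b)
E
python3 - <<'E'
from h import *
import pickle
F={n:arm.grab_frame(n) for n in("side","top")}
pickle.dump(F,open("f0.pkl","wb"))
for n in F: cv2.imwrite(f"pics/{n}0.png",F[n]["color"]); K,R,t=cam(F[n]); print(n,-R.T@t,R[2],K[0,0])
s=arm.get_state();print(s["eef_pos"],s["ee_rot"],s["force"],s["width"])
E
```

```text
side [ 0.0961499  -0.91970728  0.96290335] [ 0.37916815  0.69652861 -0.60916288] 468.96910678665046
top [0.46395338 0.01634661 1.435397  ] [ 0.10405757 -0.01960619 -0.99437801] 433.25357905290247
[0.19858871 0.64466084 0.22572174] [ 3.14010297e+00 -1.38878895e-04 -2.98907828e-01] [-0.58012386  0.45176323 -0.06974443] 0.08780930383191153
```

View pics/side0.png

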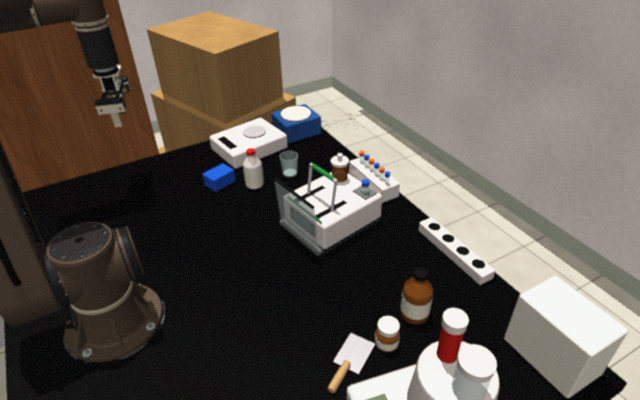

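View pics/top0.png

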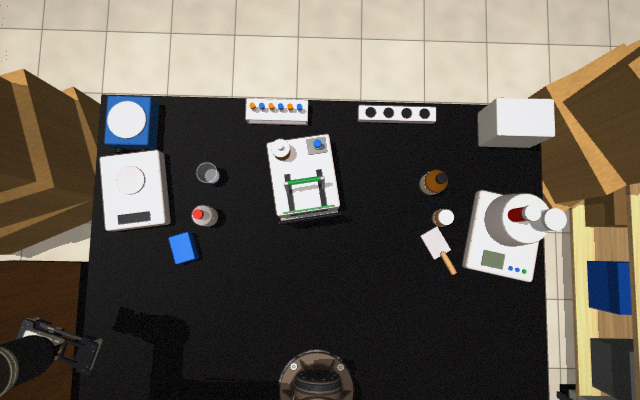

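The unit is near (302,175) in the top view, with a slight yaw. The lever is about halfway over it, and the flap's rim lies near (310,211). I'll enlarge both views to get accurate pixels.

```bash
python3 - <<'E'
from h import *
import pickle
F=pickle.load(open("f0.pkl","rb"))
a=F["top"]["color"][125:230,255:350]; b=F["side"]["color"][140:260,260:390]
a=cv2.resize(a,None,fx=5,fy=5,interpolation=cv2.INTER_CUBIC);b=cv2.resize(b,None,fx=4,fy=4,interpolation=cv2.INTER_CUBIC)[:,:]
cv2.imwrite("pics/c_top.png",a);cv2.imwrite("pics/c_side.png",b)
for n in F:
    im=F[n]["color"].astype(int); B,G,R=im[...,0],im[...,1],im[...,2]
    m=((G>R+25)&(G>B+25)).astype(np.uint8)
    k,l,s,c=cv2.connectedComponentsWithStats(m)
    for i in range(1,k):
        if s[i,4]>5:
            ys,xs=np.nonzero(l==i); o=np.argsort(xs); print(n,s[i],c[i],xs.min(),ys[xs==xs.min()].mean(),xs.max(),ys[xs==xs.max()].mean())
E
```

```text
side [311 163  24  17 131] [322.0610687  170.98473282] 311 166.0 334 177.0
side [315 217   6   6  18] [317.61111111 219.05555556] 315 217.5 320 221.0
top [288 176  33   9 154] [303.87012987 180.09090909] 288 182.5 320 178.0
top [283 205  51   9  86] [307.8255814 208.6627907] 283 212.5 333 205.0
top [522 269   5   5  20] [523.95 271.1 ] 522 271.0 526 271.0
```

View pics/c_top.png

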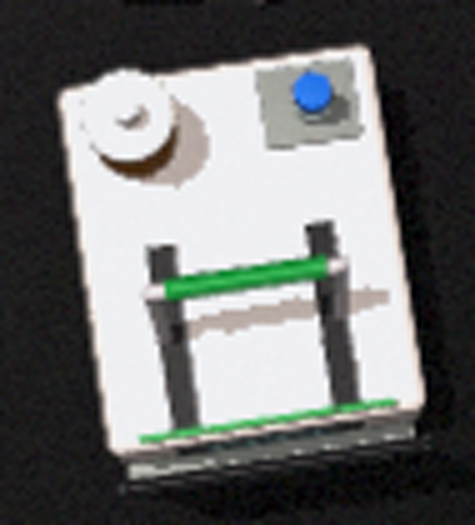

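View pics/c_side.png

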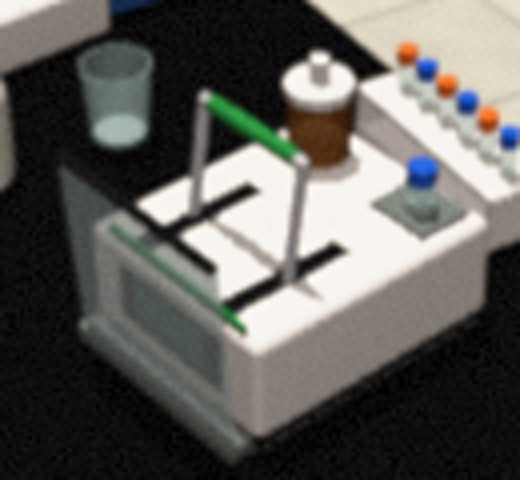

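The top crop shows the housing's top corners at (62,92), (370,47), (425,405) and (112,452), and the green sleeve from (165,290) to (330,268). The side crop shows the black rim from (62,165) to (215,270). The green strip behind it is on the housing. Next I'll fit the unit's pose and the joint angles.

```bash
cat > pose.py <<'E'
from h import *
import pickle
from scipy.optimize import least_squares
F=pickle.load(open("f0.pkl","rb"))
T=lambda p:np.array(p)/5-.4+[255,125]
S=lambda p:np.array(p)/4-.375+[260,140]
obj=np.array([[.12,.1],[.12,-.1],[-.115,-.1],[-.115,.1]])
pix=T([(62,92),(370,47),(425,405),(112,452)])
W=np.array([onz(F["top"],*p,.1)[:2] for p in pix])
def rt(p,o): c,s=np.cos(p[2]),np.sin(p[2]); return o@np.array([[c,s],[-s,c]])+p[:2]
r=least_squares(lambda p:(rt(p,obj)-W).ravel(),[.7,0,0])
U=r.x
def w(P): P=np.atleast_2d(P); return np.c_[rt(U,P[:,:2]),P[:,2]]
def lev(a,y=0,r=.115): return [-.05+r*np.sin(.35-a),y,.085+r*np.cos(.35-a)]
def flap(a,y=0,r=.165): return [-.13-r*np.sin(a),y,.02+r*np.cos(a)]
E
python3 - <<'E'
from pose import *
print("pose",U,"res mm",(r.fun*1000).round(1))
print("side corner check front-right top",proj(F["side"],w([-.115,-.1,.1])),"meas",S((262,350)), "back right",proj(F["side"],w([.12,-.1,.1])),S((485,222)))
gc={"top":(303.87,180.09),"side":(322.06,170.98)}
G=tri([ray(F[n],*gc[n]) for n in gc]); 
c,s=np.cos(U[2]),np.sin(U[2]); R=np.array([[c,s],[-s,c]])
print("grip world",G,"unit",R@(G[:2]-U[:2]))
for a in(0,.2,.4): print(a,w(lev(a)).round(4),[proj(F[n],w(lev(a))).round(1) for n in gc])
for a in(0,.06,.12): print("rim",a,[S([0,0])*0+proj(F["side"],w(flap(a,y))).round(1)[0] for y in(.09,-.09)], proj(F["top"],w([flap(a,.09),flap(a,-.09)])).round(1).tolist())
print("meas",S([(62,165),(215,270)]))
E
```

```text
pose [0.67275981 0.05412687 0.17050451] res mm [ 3.1  3.1  3.3 -1.6 -2.9 -3.1 -3.5  1.6]
side corner check front-right top [[323.78308064 229.27709914]] meas [325.125 227.125] back right [[383.40840796 195.73259675]] [380.875 195.125]
grip world [0.63965422 0.04934514 0.20775685] unit [-0.0334369   0.00090495]
0 [[0.6623 0.0523 0.193 ]] [array([[303. , 173.5]]), array([[328.9, 172.3]])]
0.2 [[0.6404 0.0486 0.1987]] [array([[304. , 180.7]]), array([[322.9, 173.6]])]
0.4 [[0.6178 0.0447 0.1999]] [array([[305.2, 188.5]]), array([[316.7, 176.2]])]
rim 0 [array([277.5, 176.7]), array([316.6, 205.8])] [[278.1, 219.0], [339.8, 209.8]]
rim 0.06 [array([274.7, 178.1]), array([313.7, 207.5])] [[278.6, 222.4], [340.3, 213.1]]
rim 0.12 [array([271.9, 179.6]), array([310.8, 209.2])] [[279.1, 225.8], [340.8, 216.5]]
meas [[275.125 180.875]
 [313.375 207.125]]
```

Lever grip measured at unit x -33 mm, so the lever is in the 0.2 rad notch and the target is 1.2 rad. The flap is at about 0.06 rad. I'll move above the gap with the fingers closing along the unit's x.

step_arm --pt "0 0 0.05 -0.1 0.05" --pt "0 0 0.09 -0.2 0.0" --pt "0.39 -0.605 0.1 -1.1 0.0" --pt "0.39 -0.605 0.1 -1.1 0.0" --pt "0.39 -0.605 0.1 -1.1 0.0" --pt "0.39 -0.605 0.1 -1.1 0.0" --pt "0.39 -0.605 0.1 -1.1 0.0" --pt "0.39 -0.605 0.1 -1.1 0.0" --pt "0.39 -0.605 0.1 -1.1 0.0" --pt "0.39 -0.605 0.1 -1.1 0.0" --pt "0.39 -0.605 0.1 -1.1 0.0" --pt "0.39 -0.605 0.1 -1.1 0.0" --pt "0.39 -0.605 0.1 -1.1 0.0" --pt "0.39 -0.605 0.1 -1.1 0.0" --pt "0.39 -0.605 0.1 -1.1 0.0" --pt "0.39 -0.605 0.1 -1.1 0.0" --pt "0.39 -0.605 0.1 -1.1 0.0" --pt "0.39 -0.605 0.1 -1.1 0.0" --pt "0.39 -0.605 0.1 -1.1 0.0" --pt "0.39 -0.605 0.1 -1.1 0.0" --newtons 20

```text
t: 2.1
eef_pos: [0.5883, 0.0406, 0.3264]
ee_rot: [3.141, 0.0, -1.398]
force: [-0.0, -0.4, 0.5]
width: 0.0004
gripper_force: 0.0
```

```bash
python3 - <<'E'
from pose import *
f=arm.grab_frame("wrist"); pickle.dump(f,open("w1.pkl","wb"))
im=f["color"].copy()
for P in [[.12,.1,.1],[.12,-.1,.1],[-.115,-.1,.1],[-.115,.1,.1],lev(.2,.0475),lev(.2,-.0475),flap(.06,.09),flap(.06,-.09)]:
    u=proj(f,w(P))[0]; cv2.circle(im,(int(round(u[0])),int(round(u[1]))),3,(255,0,255),1); print(P,u.round(1))
cv2.imwrite("pics/w1.png",im)
s=arm.get_state();print(s["t"],s["eef_pos"],s["ee_rot"],s["q"],s["width"])
E
```

```text
[0.12, 0.1, 0.1] [158.9 249.1]
[0.12, -0.1, 0.1] [136.6  79.1]
[-0.115, -0.1, 0.1] [351.3  79.6]
[-0.115, 0.1, 0.1] [347.5 249.5]
[np.float64(-0.0328146147655361), 0.0475, np.float64(0.19870867396264486)] [266.8 238.9]
[np.float64(-0.0328146147655361), -0.0475, np.float64(0.19870867396264486)] [262.2 133.7]
[np.float64(-0.13989406106910837), 0.09, np.float64(0.1847030890893087)] [378.8 274.1]
[np.float64(-0.13989406106910837), -0.09, np.float64(0.1847030890893087)] [388.   82.5]
2.15 [0.58827923 0.04082213 0.32661955] [-3.14158443e+00  1.57000238e-04 -1.39771294e+00] [ 4.00458712e-01  1.70821114e-01 -1.78600496e-02 -1.53837748e-04
 -1.38207177e+00 -2.27346468e-01] 0.0004969805188833895
```

View pics/w1.png

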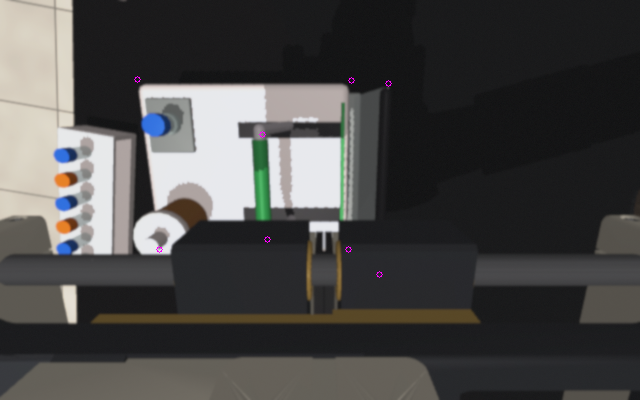

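The pose agrees with the wrist view: the bar is at u≈260, 2 px from the prediction. Now I'll lower the closed fingers between the rim and the lever, then pull forward.

step_arm --pt "0 0 -0.04 0 0" --pt "0 0 -0.08 0 0" --pt "0 0 -0.11 0 0" --pt "0 0 -0.14 0 0" --pt "0 0 -0.166 0 0" --pt "0 0 -0.166 0 0" --pt "0 0 -0.166 0 0"

```text
t: 2.85
eef_pos: [0.5888, 0.0408, 0.1613]
ee_rot: [-3.142, -0.0, -1.397]
force: [0.7, -0.1, 1.3]
width: 0.0006
gripper_force: 0.0
```

step_arm --pt "-0.01 -0.002 0 0 0" --pt "-0.02 -0.003 0 0 0" --pt "-0.03 -0.005 0 0 0" --pt "-0.04 -0.007 0 0 0" --pt "-0.05 -0.009 0 0 0" --pt "-0.06 -0.01 0 0 0" --pt "-0.07 -0.012 0 0 0" --pt "-0.08 -0.014 0 0 0" --pt "-0.09 -0.016 -0.002 0 0" --pt "-0.1 -0.017 -0.004 0 0" --pt "-0.11 -0.019 -0.008 0 0" --pt "-0.12 -0.021 -0.012 0 0" --pt "-0.13 -0.022 -0.016 0 0" --pt "-0.14 -0.024 -0.02 0 0" --pt "-0.15 -0.026 -0.02 0 0" --pt "-0.16 -0.028 -0.02 0 0" --pt "-0.16 -0.028 -0.02 0 0" --pt "-0.16 -0.028 -0.02 0 0"

```text
t: 4.65
eef_pos: [0.429, 0.0122, 0.141]
ee_rot: [-3.14, 0.0, -1.398]
force: [0.1, -0.3, 0.1]
width: 0.0001
gripper_force: 0.0
```

```bash
python3 - <<'E'
from pose import *
f=arm.grab_frame("side"); pickle.dump(f,open("s2.pkl","wb"))
im=f["color"]
print([proj(f,w(flap(1.5,y)))[0].round(1) for y in(.09,-.09)])
cv2.imwrite("pics/s2.png",cv2.resize(im[120:280,190:400],None,fx=3.6,fy=3.6,interpolation=cv2.INTER_CUBIC))
s=arm.get_state();print(s["t"],s["eef_pos"],s["force"])
E
```

```text
[array([235.6, 240.8]), array([270.6, 275.3])]
4.7 [0.4292243  0.01229464 0.14094263] [ 0.79985554  1.09428234 -0.59906831]
```

View pics/s2.png

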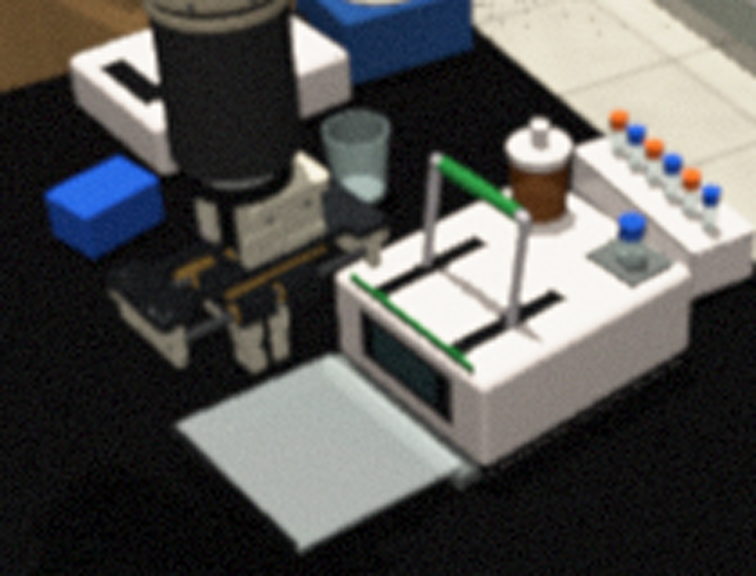

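The flap lies fully down. Next is the lever: up, over, and open, then straddle the bar.

step_arm --pt "0 0 0.05 0 0.02" --pt "0 0 0.1 0 0.04" --pt "0 0 0.15 0 0.06" --pt "0.05 0.009 0.16 0 0.06" --pt "0.1 0.017 0.16 0 0.06" --pt "0.15 0.026 0.16 0 0.06" --pt "0.19 0.033 0.16 0 0.06" --pt "0.211 0.037 0.16 0 0.06" --pt "0.211 0.037 0.16 0 0.06" --pt "0.211 0.037 0.12 0 0.06" --pt "0.211 0.037 0.09 0 0.06" --pt "0.211 0.037 0.06 0 0.06" --pt "0.211 0.037 0.04 0 0.06" --pt "0.211 0.037 0.04 0 0.06" --pt "0.211 0.037 0.04 0 0.06" --newtons 15

```text
t: 6.2
eef_pos: [0.6399, 0.0489, 0.1813]
ee_rot: [-3.141, -0.001, -1.399]
force: [0.6, 0.0, 0.6]
width: 0.0599
gripper_force: 0.0
```

step_arm --pt "0 0 0 0 0.04" --pt "0 0 0 0 0.02" --pt "0 0 0 0 0.0" --pt "0 0 0 0 0.0" --pt "0 0 0 0 0.0" --pt "0 0 0 0 0.0" --pt "0 0 0 0 0.0"

```text
t: 6.9
eef_pos: [0.641, 0.0493, 0.1809]
ee_rot: [-3.139, 0.0, -1.399]
force: [4.7, 0.6, -0.4]
width: 0.0132
gripper_force: 15.0
```

```bash
python3 - <<'E'
from pose import *
s=arm.get_state();print(s["t"],s["eef_pos"],s["force"],s["width"],s["gripper_force"])
c,sn=np.cos(U[2]),np.sin(U[2])
print((np.array([[c,sn],[-sn,c]])@(np.array(s["eef_pos"][:2])-U[:2])))
P0=w(lev(.2))[0]
for a in np.arange(.2,1.25,.1): print(round(a,2),(w(lev(a))[0]-P0).round(4))
E
```

```text
6.9 [0.64102338 0.04932104 0.18092017] [ 4.6828789   0.62599122 -0.3570575 ] 0.013200599435642387 14.999138116836548
[-0.03209167  0.00064888]
0.2 [0. 0. 0.]
0.3 [-0.0113 -0.0019  0.0011]
0.4 [-0.0226 -0.0039  0.0011]
0.5 [-0.0339 -0.0058  0.    ]
0.6 [-0.045  -0.0077 -0.0023]
0.7 [-0.0558 -0.0096 -0.0057]
0.8 [-0.0662 -0.0114 -0.0102]
0.9 [-0.0762 -0.0131 -0.0157]
1.0 [-0.0855 -0.0147 -0.0222]
1.1 [-0.0942 -0.0162 -0.0296]
1.2 [-0.1021 -0.0176 -0.0378]
```

Grip confirmed: width 13 mm, force 15 N. I'll grip harder and draw along the arc to the fourth click (1.0 rad).

step_arm --pt "0 0 0 0 0" --pt "0 0 0 0 0" --pt "-0.006 -0.001 0.001 0 0" --pt "-0.011 -0.002 0.001 0 0" --pt "-0.017 -0.003 0.001 0 0" --pt "-0.023 -0.004 0.001 0 0" --pt "-0.028 -0.005 0.001 0 0" --pt "-0.034 -0.006 0 0 0" --pt "-0.039 -0.007 -0.001 0 0" --pt "-0.045 -0.008 -0.002 0 0" --pt "-0.05 -0.009 -0.004 0 0" --pt "-0.056 -0.01 -0.006 0 0" --pt "-0.061 -0.01 -0.008 0 0" --pt "-0.066 -0.011 -0.01 0 0" --pt "-0.071 -0.012 -0.013 0 0" --pt "-0.076 -0.013 -0.016 0 0" --pt "-0.081 -0.014 -0.019 0 0" --pt "-0.085 -0.015 -0.022 0 0" --pt "-0.085 -0.015 -0.022 0 0" --pt "-0.085 -0.015 -0.022 0 0" --newtons 40

```text
t: 8.9
eef_pos: [0.5563, 0.0345, 0.1588]
ee_rot: [-3.138, 0.0, -1.398]
force: [9.0, 0.5, -4.7]
width: 0.0127
gripper_force: 40.0
```

```bash
cat > ang.py <<'E'
from pose import *
s=arm.get_state();print(s["t"],s["eef_pos"],s["force"],s["width"],s["gripper_force"])
c,sn=np.cos(U[2]),np.sin(U[2])
p=np.array([[c,sn],[-sn,c]])@(np.array(s["eef_pos"][:2])-U[:2]); z=s["eef_pos"][2]+.019
print("unit",p,z,"angle",.35-np.arctan2(p[0]+.05,z-.085),"r",np.hypot(p[0]+.05,z-.085))
n=np.array([np.cos(U[2]),np.sin(U[2])])@np.array(s["force"][:2]);print("Fx unit",n)
g={}
for k in("top","side"):
    f=arm.grab_frame(k);im=f["color"].astype(int);B,G,R=im[...,0],im[...,1],im[...,2]
    m=((G>R+25)&(G>B+25)).astype(np.uint8); q,l,st,ce=cv2.connectedComponentsWithStats(m)
    print(k,[(st[i].tolist(),ce[i].round(1).tolist()) for i in range(1,q) if st[i,4]>5])
    for a in(.8,1.,1.2,1.4): print(a,proj(f,w([lev(a,.0475),lev(a,-.0475)])).round(1).tolist())
    cv2.imwrite(f"pics/{k}_{s['t']:.2f}.png",f["color"])
E
python3 ang.py
```

```text
8.9 [0.55632531 0.03452039 0.15881025] [ 9.03609084  0.53533286 -4.69776965] 0.012672919978883682 39.998443722724915
unit [-0.11807294  0.00043438] 0.17781025368427594 angle 0.9828335030945673 r 0.11509851431273513
Fx unit 8.995896130288987
top [([522, 269, 5, 5, 20], [524.0, 271.1])]
0.8 [[291.2, 206.4], [323.7, 201.6]]
1.0 [[292.3, 213.4], [324.6, 208.6]]
1.2 [[293.4, 219.4], [325.4, 214.6]]
1.4 [[294.3, 224.2], [325.9, 219.5]]
side [([300, 189, 10, 9, 49], [304.1, 193.3]), ([288, 196, 33, 27, 79], [303.0, 208.1])]
0.8 [[294.5, 178.1], [315.3, 193.1]]
1.0 [[289.3, 184.1], [309.8, 199.4]]
1.2 [[284.9, 190.8], [305.2, 206.4]]
1.4 [[281.6, 197.8], [301.7, 213.7]]
```

The lever is at about 0.98–1.0 rad and the radius matches the hinge exactly. Now the fifth click, to 1.2 rad, gently.

step_arm --pt "-0.003 0 -0.003 0 0" --pt "-0.006 -0.001 -0.005 0 0" --pt "-0.009 -0.001 -0.007 0 0" --pt "-0.011 -0.002 -0.01 0 0" --pt "-0.014 -0.002 -0.012 0 0" --pt "-0.016 -0.003 -0.015 0 0" --pt "-0.017 -0.003 -0.016 0 0" --pt "-0.017 -0.003 -0.016 0 0" --pt "-0.017 -0.003 -0.016 0 0" --pt "-0.017 -0.003 -0.016 0 0" --pt "-0.017 -0.003 -0.016 0 0"

```text
t: 10.1
eef_pos: [0.54, 0.0316, 0.1434]
ee_rot: [-3.137, 0.0, -1.398]
force: [11.0, 0.8, -3.5]
width: 0.0129
gripper_force: 40.0
```

```bash
python3 ang.py; python3 -c "
import cv2,glob
f=sorted(glob.glob('pics/side_*.png'),key=lambda x:float(x[10:-4]))[-1]
cv2.imwrite('pics/s5.png',cv2.resize(cv2.imread(f)[120:280,190:400],None,fx=3.6,fy=3.6,interpolation=cv2.INTER_CUBIC))"
```

```text
10.1 [0.5399736  0.03164268 0.14337533] [10.9551553   0.82914728 -3.53402188] 0.012886277049381225 39.99890148639679
unit [-0.13467582  0.00037295] 0.16237532855157064 angle 1.18041825260157 r 0.11470368658066106
Fx unit 10.93698708382108
top [([522, 269, 5, 5, 20], [524.0, 271.1])]
0.8 [[291.2, 206.4], [323.7, 201.6]]
1.0 [[292.3, 213.4], [324.6, 208.6]]
1.2 [[293.4, 219.4], [325.4, 214.6]]
1.4 [[294.3, 224.2], [325.9, 219.5]]
side [([296, 195, 25, 28, 114], [303.7, 206.3])]
0.8 [[294.5, 178.1], [315.3, 193.1]]
1.0 [[289.3, 184.1], [309.8, 199.4]]
1.2 [[284.9, 190.8], [305.2, 206.4]]
1.4 [[281.6, 197.8], [301.7, 213.7]]
```

View pics/s5.png

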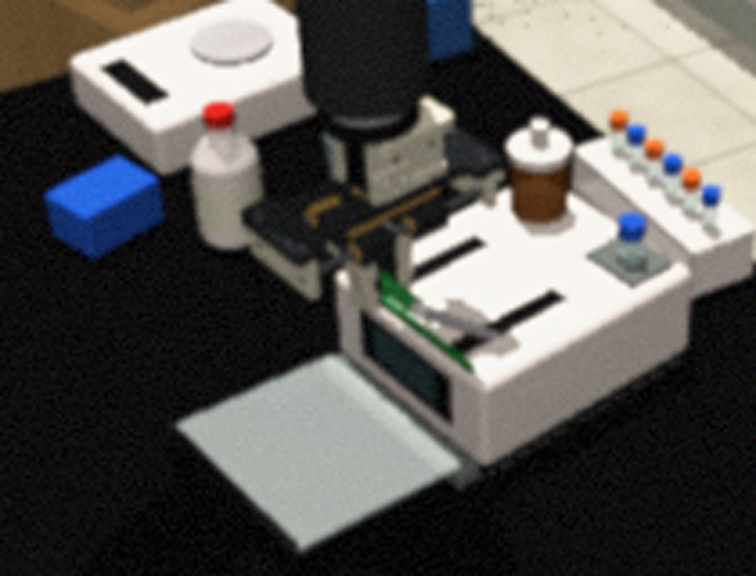

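The picture shows the flap down and the fingers holding the bar at the housing's front, near 1.18 rad. That is within 2 mm of the fifth notch, and the force matches the spring. The other things still stand, so I'm handing in.

```bash
python3 -c "
from station import arm
print(arm.job_done())"
```

```text
the job is handed in; nothing more can be done
None
```

I pulled the flap fully down, then drew the lever five clicks (0.2 to about 1.2 rad by the arm's measured pose), and handed in at about 10 s with the fingers still holding it; the hand-in returned no verdict.

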